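# Lever open the terminal box and pull the relay

### The arm

A 6-joint arm with a two-finger parallel gripper is mounted at the origin on a cart in front of the work surface, level with it; the furniture and walls round the work are solid. World frame = base frame: x ahead of the robot, y to its left, z up, the work surface at z = 0. Lengths are in mm, angles in rad, forces in N, time in s.
With the tool pointing down it reaches from about 275 to 750 mm from the base axis. Payload 10.2 kg.
Tool frame: the origin (TCP) lies at the very end of the fingers, on their centre line; the grasp point (between the pads) lies 19 mm behind it; z points along the fingers, y is the line along which they close (so a half turn about z gives the same grasp; the last joint's range is limited). The gripper opens to 85 mm and grips with 20 to 120 N. Pads are 22 mm wide; open, the fingers measure 114 mm over their backs; the gripper's body (76 mm by 85 mm) begins 54 mm behind the grasp point. The pads swing forward as they close: fully open they stand 13 mm farther back than shut.
Start: joints at [1.018, 0.313, 1.498, -0, 1.331, -0.223], TCP at [170.036, 496.708, 231.294] pointing down, gripper open.
Joint ranges: [-2.94, 2.94], [-0.97, 2.17], [0.19, 2.56], [-1.23, 4.37], [0.02, 3.11], [-2.88, 2.88]. Speed limits (rad/s): [2.39, 2.39, 3.01, 3.14, 3.14, 3.14].

### API

Orientations are given as a unit quaternion [w, x, y, z].
In Python, from rig import * gives the robot as it stands. The module is installed in compiled form; this text tells all that it offers.
- The arm moves only by the shell command python3 -m crank 'ROWS' [FORCE]. ROWS is JSON, a list that holds one entry, the list of rows, each a list of 7 numbers: the shift along the tool's x, y, z in units of 25 mm (1.0 is 25 mm), then the turn, a rotation vector about the tool's x, y, z in units of 8 degrees (1.0 is 8 degrees), then the finger opening in mm, from 0 to 85.4. A call has exactly 8 rows; each row shifts and turns the commanded pose from where the row before left it, along the tool's axes as they then stand; what a row does not reach is not made up. A row lasts 1/10 s, in which the tool goes at most 50 mm and 8.59 degrees, less where a joint would pass 70% of its speed; a pose out of reach is approached as far as the arm can. A call is refused whole if a number of a shift passes 1 or a number of a turn 1, either way. A call with a gripper value outside its range is refused whole. The fingers move at their own pace and stop on an object; FORCE is the grip in N (left out, the last holds). Time passes only in rows, so rows that do not move let the fingers close, or fill a call up. It gives the time, the measured TCP pose, the force, the opening and the grip force at its end, in the units of the state.
- sense(): the state, without advancing time (a new reading comes with each control period).
- capture(name): name is "scene" or "top" or "wrist"; returns the picture (384x512x3 uint8, blue, green, red); there is no depth.
- camera_model(name): a dict with "fx", "fy", "cx", "cy" (pixels), "world_from_camera" (4x4, takes a point from camera to world coordinates); the wrist camera has in their place "T_tool_cam" (4x4, takes a point from camera to tool coordinates, whose origin is the TCP and whose axes are the flange's). Camera axes: x right, y up, looking along -z (the intrinsics and any distortion apply to the point x, -y, -z); pixel columns grow to the right and rows downward; lengths in mm; the calibration is good to about 2 mm. A picture is of the moment at which its call begins: read the wrist's pose just before it. camera_model takes no time and is no camera call.
- finish_job(): hands the job in; it is judged then, once.
The state is a dict: "time_s": time; "joints": joint angles; "dq": joint speeds; "tau": joint torques, N m; "eef_pos": TCP position; "ee_rot": TCP orientation; "force": force on the tool from outside, world axes, zero at the start; "wrist_torque": the same for the moment, N m; "grip_width": opening from 0.0 (shut) to 1.0 (fully open); "grip_force": force on a finger pad.
Only numpy, scipy, OpenCV 4.12 (cv2) and the standard library are available. Lean on these libraries where they do the work, as an engineer would, in place of code of your own. Each camera call takes 0.05 s, during which the arm holds its last target. There are 200 camera calls.

### The job

The relay in the grey terminal box has to be changed. Lever the snap-shut hinged cover up with the thin-bladed pry tool at the notch in the box's front wall, swing the cover right back past upright so that it stays open, and lay the pry tool flat on the bench or cutting mat. Then pull the relay (the narrower of the two modules) up off its rail against the sprung catches and stand it upright in the open metal parts tray, leaving the wider module clipped in place and the tip box and timer where they are.

Things in the scene. Friction and masses are not known exactly. Their poses are not given: they have to be found in the camera images.
- terminal_box: light-grey box fixed on the bench: 130 (x) x 180 (y) x 95 mm tub, 103 mm high with its cover; walls 4 mm, open inside once the cover is up. Origin: centre of the underside (z = 0); the front wall with the notch faces its own -x, the hinge runs along its back (+x) rim, the rail inside runs along its y, its top 36 mm above the origin
- pry_notch (a point): centre of the notch's mouth in the outer face of the box's front wall, edged in black: 40 mm wide (y), 7 mm high, floor 88 mm and cover's underside 95 mm above the box's underside; the wall is 4 mm thick there and nothing stands behind it for 38 mm. Its axes are the box's: +x leads into the box
- cover (a joint): angle of the cover: 0 shut, 1.95 fully back (the stop). Two hidden sprung catches hold it shut: about 10 N upward near its front edge frees them within the first 0.05 rad; after that a stiff hinge (0.16 N m, cover 0.16 kg) lets it stay wherever it is left. Open, it stands behind the box up to 225 mm above the bench: keep the gripper clear of it
- cover_hinge (a point): on the hinge axis (box's y), mid-length, 63 mm behind the box's centre and 95 mm above its underside
- cover_edge (a point): middle of the underside of the cover's front edge, 128 mm from the hinge axis; the cover is 8 mm thick, 180 mm wide, flush with the box all round and offers no finger-hold when shut; the front 32 mm of it is a solid bar, the middle a clear window
- pry_tool: loose pry tool, 160 mm long, 0.09 kg, lying flat on the cutting mat (its top 3 mm above the bench). Origin: under its middle; x runs to the blade's tip. Black handle from x = -75 to +10 mm, 20 mm wide, 18 mm high (grip it across y near x = -30 mm); steel blade on to x = +85 mm, 14 mm wide, 2.5 mm thick (1.8 mm at the tip), its middle 9 mm above the handle's underside
- relay: loose grey module, the narrower: 24 mm wide (y), 64 mm high, 0.09 kg, one round black button on top. 48 mm deep (x) up to z = 34 mm, 36 mm from there up (grip it across x there). Origin: centre of its legs' underside, 24 mm above the box's underside when clipped on, 30 mm to one side of the box's centre; axes as the box's. A straight pull up of about 10 N frees it within 5 mm
- power_unit: loose grey module, the wider: 40 mm (y) wide, 64 mm high, with black vent slots on top, clipped on the same rail 60 mm beside the relay (either side); stays where it is
- parts_tray: fixed open metal tray, 140 (x) x 170 (y) x 22 mm outside, walls 3 mm, floor 3 mm; origin: centre of the underside
- tip_box: loose blue box of pipette tips, 69 x 114 x 64 mm; bystander
- timer: loose small white bench timer, 62 x 62 x 17 mm; bystander

How it is judged:
By the outcome, as a careful person would: the job done as asked, in the order asked, and still so for the second after the job is handed in, with the robot touching nothing.
It also fails if it takes over 72 s, if anything falls off the work surface, if the arm or the gripper's body presses on something with over 40 N, if the wrist force passes 120 N, or if a joint passes its speed limit or range.

## Working session

There is one attempt and no reset: what is moved stays moved. The work goes in short steps, Python scripts to look and compute and a shell command to move; the robot and the scene stay as the last step left them, time stands still between calls to the robot, and variables do not carry over. Pictures are saved under pics/ and viewed, at most 10 in all, crops included, and the job is handed in when it is done.

```bash
mkdir -p pics; python3 - <<'E'
from rig import *
import cv2,numpy as np
s=sense();print({k:np.round(v,3).tolist() for k,v in s.items()})
for n in ("scene","top"):
    im=capture(n);cv2.imwrite(f"pics/{n}0.png",im)
    m=camera_model(n);print(n,{k:(np.round(v,3).tolist()) for k,v in m.items()})
m=camera_model("wrist");print({k:(np.round(v,3).tolist()) for k,v in m.items()})
a=cv2.imread("pics/top0.png");cv2.imwrite("pics/top0b.png",cv2.resize(a,(800,600),interpolation=cv2.INTER_CUBIC))
E
```

```text
{'time_s': 0.0, 'joints': [1.018, 0.313, 1.498, -0.0, 1.331, -0.223], 'dq': [0.0, 0.001, -0.002, -0.001, -0.002, 0.001], 'tau': [-0.001, -41.227, -25.974, -0.0, 0.004, -0.0], 'eef_pos': [169.901, 496.473, 230.737], 'ee_rot': [-0.0, 0.164, 0.986, -0.001], 'force': [-0.022, -0.807, 0.52], 'wrist_torque': [0.029, -0.011, -0.001], 'grip_force': 0.0, 'grip_width': 0.998}
scene {'fx': 374.623, 'fy': 374.623, 'cx': 257.927, 'cy': 192.07, 'world_from_camera': [[0.742, 0.484, -0.463, 46.514], [-0.67, 0.544, -0.505, -425.168], [0.008, 0.686, 0.728, 821.701], [0.0, 0.0, 0.0, 1.0]]}
top {'fx': 349.245, 'fy': 349.245, 'cx': 254.651, 'cy': 197.22, 'world_from_camera': [[-0.002, 0.991, -0.132, 392.193], [-1.0, -0.002, -0.005, 49.493], [-0.005, 0.132, 0.991, 1068.781], [0.0, 0.0, 0.0, 1.0]]}
{'fx': 287.151, 'fy': 287.151, 'cx': 253.297, 'cy': 192.384, 'T_tool_cam': [[-0.001, 0.954, 0.301, 76.876], [1.0, 0.001, -0.0, 0.583], [-0.001, 0.301, -0.954, -143.288], [0.0, 0.0, 0.0, 1.0]]}
```

View pics/top0b.png

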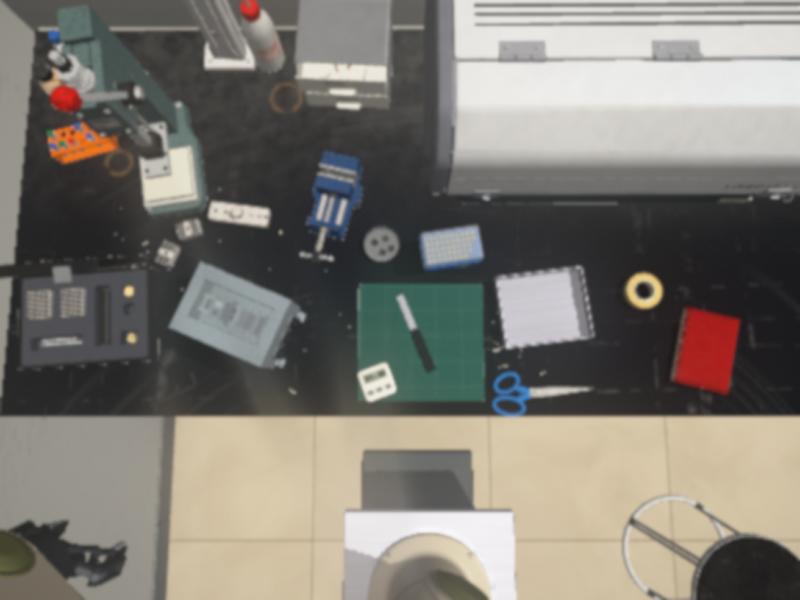

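View pics/scene0.png

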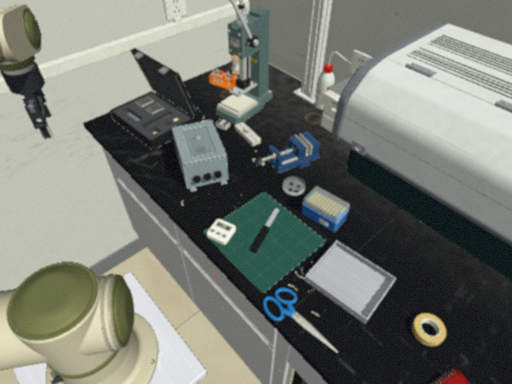

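The top view (800 px scale) shows the box at about (235,315), the tool from (402,296) to (430,368), the tray at (545,307), the tip box at (450,247) and the timer at (377,382). Next I'll zoom in on them and localise.

```bash
cat > h.py <<'E'
from rig import *
import cv2,numpy as np
from scipy.spatial.transform import Rotation as R
def ray(n,uv,s=None):
    m=camera_model(n); d=np.array([(uv[0]-m['cx'])/m['fx'],-(uv[1]-m['cy'])/m['fy'],-1.])
    if n=='wrist':
        q=s['ee_rot'];T=np.eye(4);T[:3,:3]=R.from_quat([q[1],q[2],q[3],q[0]]).as_matrix();T[:3,3]=s['eef_pos'];T=T@m['T_tool_cam']
    else: T=np.array(m['world_from_camera'])
    return T[:3,3],T[:3,:3]@d
def at_z(n,uv,z,s=None):
    o,d=ray(n,uv,s);return (o+d*(z-o[2])/d[2])
def proj(n,P,s=None):
    m=camera_model(n)
    if n=='wrist':
        q=s['ee_rot'];T=np.eye(4);T[:3,:3]=R.from_quat([q[1],q[2],q[3],q[0]]).as_matrix();T[:3,3]=s['eef_pos'];T=T@m['T_tool_cam']
    else: T=np.array(m['world_from_camera'])
    c=(np.asarray(P,float)-T[:3,3])@T[:3,:3]
    return np.stack([m['cx']+m['fx']*c[...,0]/-c[...,2],m['cy']+m['fy']*-c[...,1]/-c[...,2]],-1)
E
python3 - <<'E'
from h import *
k=512/800
P=lambda l,z:[print(p,np.round(at_z('top',(p[0]*k,p[1]*k),z)[:2]).tolist()) for p in l]
print('box');P([(202,263),(298,300),(268,367),(170,328)],103)
print('tool tip/end');P([(402,296),(430,368)],12)
print('tray');P([(495,272),(583,266),(592,338),(505,347)],22)
a=cv2.imread('pics/top0.png')[155:245,95:205];b=cv2.imread('pics/scene0.png')[110:200,155:245]
c=cv2.imread('pics/top0.png')[170:270,220:320]
f=lambda i:cv2.resize(i,(400,300),interpolation=cv2.INTER_CUBIC)
cv2.imwrite('pics/z1.png',np.vstack([np.hstack([cv2.resize(a,(400,327)),cv2.resize(b,(327,327))]),np.hstack([cv2.resize(c,(270,270)),np.zeros((270,457,3),np.uint8)])]))
E
```

```text
box
(202, 263) [604.0, 408.0]
(298, 300) [536.0, 233.0]
(268, 367) [417.0, 283.0]
(170, 328) [486.0, 460.0]
tool tip/end
(402, 296) [557.0, 46.0]
(430, 368) [416.0, -7.0]
tray
(495, 272) [602.0, -135.0]
(583, 266) [614.0, -307.0]
(592, 338) [473.0, -318.0]
(505, 347) [456.0, -151.0]
```

View pics/z1.png

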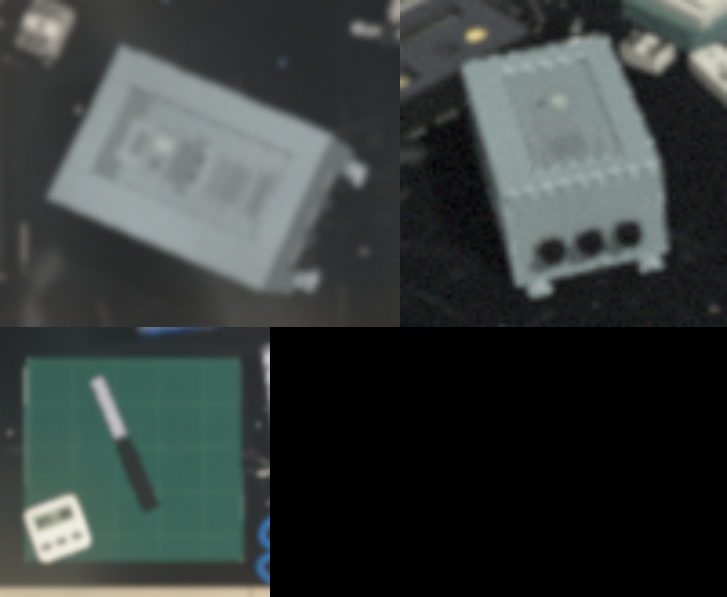

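The cover's wide solid bar is on the robot-facing long side, so the front faces the robot, with box yaw about -22°. I'll move over the box for a wrist view and then on to the tool.

```bash
python3 -m crank '[[[-1,0,0,0,0,0,85],[-1,0,0,0,0,0,85],[-1,0,0,0,0,0,85],[-1,0,0,0,0,0,85],[-1,0,0,0,0,0,85],[-1,0,0,0,0,0,85],[-0.5,0,0,0,0,0,85],[0,0,0,0,0,0,85]]]'
python3 - <<'E'
from h import *
import json
s=sense();json.dump({k:np.array(v).tolist() for k,v in s.items()},open('s1.json','w'))
im=capture('wrist');cv2.imwrite('pics/w1.png',im);cv2.imwrite('pics/w1b.png',cv2.resize(im,(800,600),interpolation=cv2.INTER_CUBIC))
print(np.round(s['eef_pos']),s['ee_rot'])
E
```

```text
time_s: 0.9
eef_pos: [324.6, 443.6, 230.9]
ee_rot: [-0.0, 0.165, 0.986, -0.0]
force: [0.1, 0.8, -0.7]
grip_width: 0.994
grip_force: 0.0
[325. 444. 231.] [-2.07717664e-04  1.65031438e-01  9.86288250e-01 -2.62478596e-04]
```

View pics/w1b.png

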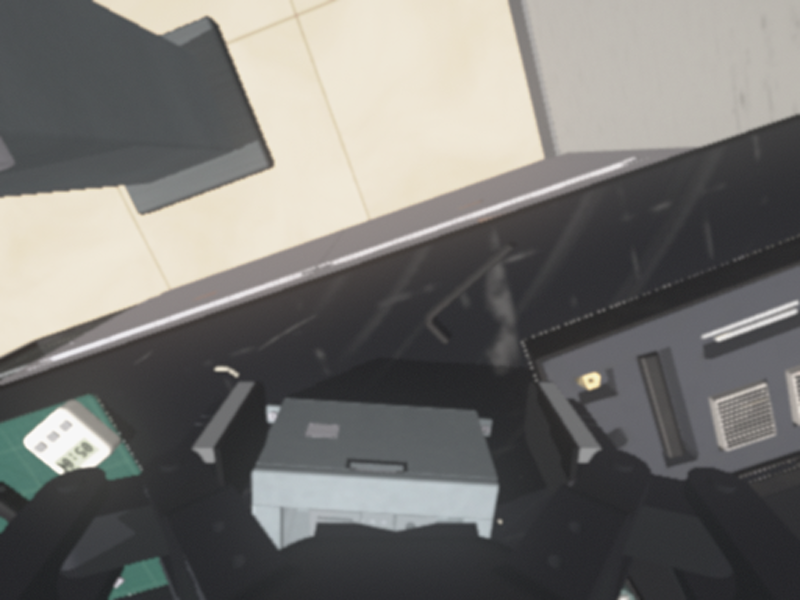

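```bash
python3 -m crank '[[[-0.57,-0.93,0,0,0,0,85],[-0.57,-0.93,0,0,0,0,85],[-0.57,-0.93,0,0,0,0,85],[-0.57,-0.93,0,0,0,0,85],[-0.57,-0.93,0,0,0,0,85],[-0.57,-0.93,0,0,0,0,85],[-0.57,-0.93,0,0,0,0,85],[-0.57,-0.93,0,0,0,0,85]]]'; python3 -m crank '[[[-0.57,-0.93,0,0,0,0,85],[-0.57,-0.93,0,0,0,0,85],[-0.57,-0.93,0,0,0,0,85],[-0.57,-0.93,0,0,0,-1,85],[-0.57,-0.93,0,0,0,-1,85],[-0.57,-0.93,0,0,0,-1,85],[-0.57,-0.93,0,0,0,-1,85],[0,0,0,0,0,-1,85]]]'
python3 - <<'E'
from h import *
import json
s=sense();json.dump({k:np.array(v).tolist() for k,v in s.items()},open('s2.json','w'))
im=capture('wrist');cv2.imwrite('pics/w2.png',im);cv2.imwrite('pics/w2b.png',cv2.resize(im,(800,600),interpolation=cv2.INTER_CUBIC))
print(np.round(s['eef_pos']),s['ee_rot'])
E
```

```text
time_s: 1.75
eef_pos: [370.6, 231.0, 231.4]
ee_rot: [-0.0, 0.163, 0.987, 0.0]
force: [0.8, 0.7, 0.6]
grip_width: 0.996
grip_force: 0.0
time_s: 2.55
eef_pos: [434.9, 52.4, 231.2]
ee_rot: [0.0, -0.185, 0.983, -0.0]
force: [-0.1, -0.1, -0.8]
grip_width: 0.995
grip_force: 0.0
[435.  52. 231.] [ 1.31486815e-04 -1.85254462e-01  9.82690568e-01 -1.18772757e-04]
```

View pics/w2b.png

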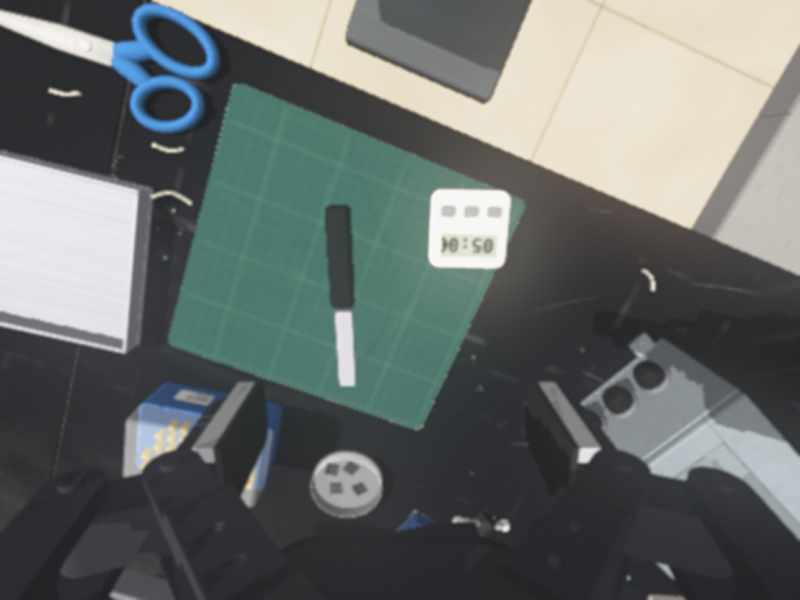

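w1 shows the notch at (377,463) and the cover's top front corners at (253,473) and (498,487) on the 800 scale. w2 shows the tool with its handle end at (338,207), junction (342,309) and tip (347,385).

```bash
python3 - <<'E'
from h import *
import json
s1=json.load(open('s1.json'));s2=json.load(open('s2.json'));k=.64
f=lambda s,p,z:np.round(at_z('wrist',(p[0]*k,p[1]*k),z,s),1)[:2]
A,B=f(s1,(498,487),103),f(s1,(253,473),103)
print('front edge',A,B,np.linalg.norm(A-B),np.degrees(np.arctan2(*(A-B)[::-1]))-90)
print('mid',(A+B)/2,'notch',f(s1,(377,465),91.5),'base',f(s1,(282,401),0),f(s1,(478,411),0))
h,j,t=f(s2,(338,206),18),f(s2,(342,309),18),f(s2,(347,386),12)
print('tool',h,j,t,np.linalg.norm(t-h),np.degrees(np.arctan2(*(t-h)[::-1])),'grasp',h+(t-h)/np.linalg.norm(t-h)*45)
E
```

```text
front edge [492.6 464.9] [423.1 301. ] 178.02657105050355 -22.978840851026803
mid [457.85 382.95] notch [454.1 384.5] base [422.9 296.8] [493.4 468.2]
tool [412.7  -4.2] [491.8  26.7] [561.6  55. ] 160.23685593520614 21.68189128779401 grasp [454.51622237  12.42538861]
```

```bash
python3 -m crank '[[[-0.15,-0.9,1,0,0,0,45],[0,-0.88,1,0,0,0,45],[0,0,1,0,0,0,45],[0,0,1,0,0,0,45],[0,0,1,0,0,0,45],[0,0,1,0,0,0,45],[0,0,0.5,0,0,0,45],[0,0,0,0,0,0,45]]]'
python3 - <<'E'
from h import *
s=sense()
im=capture('wrist');cv2.imwrite('pics/w3.png',im[100:,50:450])
print(np.round(s['eef_pos'],1))
for x in(-75,10,85):
  a=np.radians(21.7);p=np.r_[454.5+(x+30)*np.cos(a),12.4+(x+30)*np.sin(a),18];print(proj('wrist',p,s)-[50,100])
E
```

```text
time_s: 3.4
eef_pos: [452.4, 14.5, 67.6]
ee_rot: [-0.001, -0.183, 0.983, 0.001]
force: [-0.2, -1.0, 0.2]
grip_width: 0.523
grip_force: 0.0
[452.4  14.5  67.6]
[197.69001976  52.57054389]
[199.70020531 163.34938296]
[201.12281893 241.74785977]
```

View pics/w3.png

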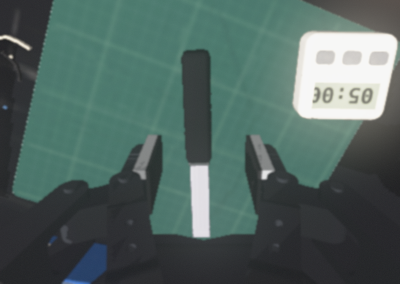

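```bash
python3 -m crank '[[[-0.05,-0.1,0.8,0,0,0,45],[0,0,0.8,0,0,0,45],[0,0,0.6,0,0,0,45],[0,0,0.25,0,0,0,45],[0,0,0,0,0,0,45],[0,0,0,0,0,0,15],[0,0,0,0,0,0,15],[0,0,0,0,0,0,10]]]' 110
```

```text
time_s: 4.25
eef_pos: [456.4, 11.3, 9.0]
ee_rot: [0.001, -0.183, 0.983, -0.0]
force: [-1.7, 0.8, 9.8]
grip_width: 0.196
grip_force: 108.5
```

```bash
python3 -m crank '[[[0,0,-0.5,0,0,0,10],[0,0,-0.8,0,0,0,10],[0,0,-0.9,0,0,0.8,10],[0,0,-0.9,0,0,1,10],[0,0,-0.9,0,0,1,10],[0,0,-0.8,0,0,1,10],[0,0,-0.5,0,0,1,10],[0,0,0,0,0,0.7,10]]]'; python3 -m crank '[[[0.4,0.5,0,0,0,0,10],[0.8,0.98,0,0,0,0,10],[0.8,0.98,0,0,0,0,10],[0.8,0.98,0,0,0,0,10],[0.8,0.98,0,0,0,0,10],[0.8,0.98,0,0,0,0,10],[0.8,0.98,0,0,0,0,10],[0.8,0.98,0,0,0,0,10]]]'; python3 -m crank '[[[0.8,0.98,0,0,0,0,10],[0.8,0.98,0,0,0,0,10],[0.8,0.98,0,0,0,0,10],[0.8,0.98,0,0,0,0,10],[0.8,0.98,0,0,0,0,10],[0.8,0.98,0,0,0,0,10],[0.4,0.5,0,0,0,0,10],[0,0,0,0,0,0,10]]]'
python3 - <<'E'
from h import *
s=sense();print(np.round(s['eef_pos'],1),s['ee_rot'],s['force'])
im=capture('wrist');cv2.imwrite('pics/w4.png',im)
sc=capture('scene')
E=cv2.resize(sc[90:210,130:290],(440,330),interpolation=cv2.INTER_CUBIC)
cv2.imwrite('pics/v4.png',np.hstack([cv2.resize(im[150:,100:400],(360,281)),np.zeros((281,0,3),np.uint8),E[:281]]))
cv2.imwrite('pics/s4.png',sc)
E
```

```text
time_s: 5.05
eef_pos: [456.6, 11.2, 142.3]
ee_rot: [0.002, 0.201, 0.98, -0.0]
force: [0.5, -0.2, -1.6]
grip_width: 0.194
grip_force: 107.9
time_s: 5.85
eef_pos: [388.6, 240.5, 140.7]
ee_rot: [0.0, 0.199, 0.98, 0.0]
force: [0.4, 0.3, 0.3]
grip_width: 0.198
grip_force: 107.8
time_s: 6.65
eef_pos: [330.8, 437.8, 140.2]
ee_rot: [0.0, 0.197, 0.98, 0.0]
force: [-0.4, -0.7, -1.4]
grip_width: 0.199
grip_force: 107.9
[330.8 437.8 140.2] [1.06268551e-04 1.97467810e-01 9.80309351e-01 1.70609915e-04] [-0.43064469 -0.68820298 -1.36951081]
```

View pics/v4.png

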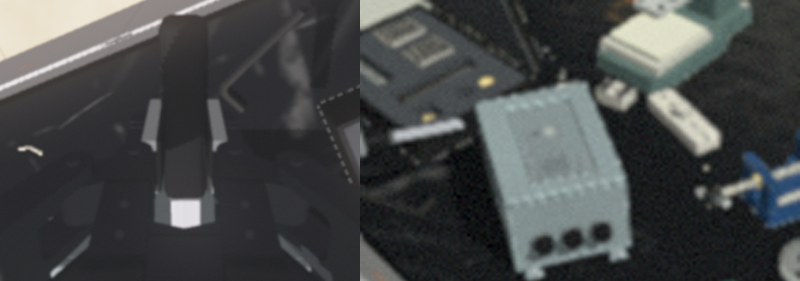

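```bash
python3 - <<'E'
from h import *
s=sense();q=s['ee_rot'];M=R.from_quat([q[1],q[2],q[3],q[0]]).as_matrix();p=np.array(s['eef_pos'])
for dz in(-4,0,4):
  T=lambda x,z:p+M@[-(x+28.6),0,6-z+dz]   # tool z is down
  print(dz,'handle end top',proj('wrist',T(-75,18),s),'junction top',proj('wrist',T(10,18),s),'blade start',proj('wrist',T(14,10),s),'scene tip',proj('scene',T(85,9)),'start',proj('scene',T(10,9)))
g=cv2.imread('pics/w4.png')
print(g[150:185:3,253].sum(1), g[305:335:2,253].sum(1))
sc=cv2.imread('pics/s4.png');cv2.imwrite('pics/v5.png',np.hstack([cv2.resize(sc[110:170,135:200],(433,400),interpolation=cv2.INTER_NEAREST),cv2.resize(g[150:350,200:310],(220,400))]))
E
```

```text
-4 handle end top [251.83082816 172.10994059] junction top [252.20745807 324.48294858] blade start [252.26086126 319.85786474] scene tip [167.03794721 133.158257  ] start [140.70141236 138.3690092 ]
0 handle end top [251.86569167 170.11226237] junction top [252.22776432 319.17159695] blade start [252.27889822 314.92895032] scene tip [167.27111031 134.26104462] start [141.00997092 139.47541521]
4 handle end top [251.89863062 168.224861  ] junction top [252.24712475 314.10763708] blade start [252.29613805 310.21786686] scene tip [167.5030285  135.35794421] start [141.31685552 140.57581882]
[412 406 431 694 345 195 197 199 185 182 174 169] [173 174 172 178 181 325 592 671 672 670 672 672 672 672 671]
```

View pics/v5.png

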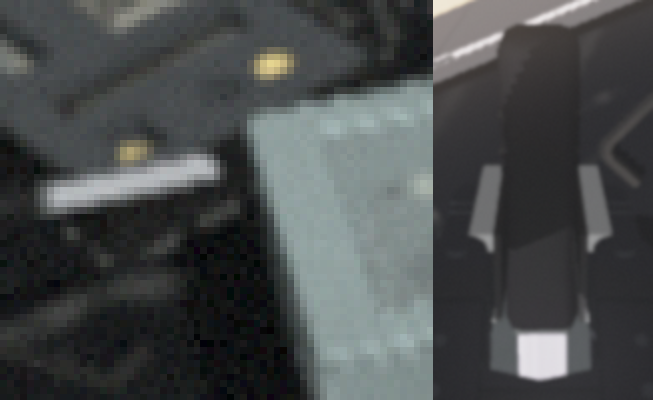

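```bash
python3 -m crank '[[[-0.7,0,0.3,0,0,0,10],[-0.7,0,0.4,0,0,0,10],[0,0,0.4,0,0,0,10],[0,0,0.2,0,0,0,10],[0,0,0,0,0,0,10],[0,0,0,0,0,0,10],[0,0,0,0,0,0,10],[0,0,0,0,0,0,10]]]'; for i in 1 2; do python3 -c "
from rig import *
s=sense();print(s['eef_pos'],s['force'],s['wrist_torque'])"; done
python3 -m crank '[[[0,0,0.02,0,0,0,10],[0,0,0.02,0,0,0,10],[0,0,0.02,0,0,0,10],[0,0,0.02,0,0,0,10],[0,0,0.02,0,0,0,10],[0,0,0.02,0,0,0,10],[0,0,0,0,0,0,10],[0,0,0,0,0,0,10]]]'; python3 -c "
from rig import *
s=sense();print(s['eef_pos'],s['force'],s['wrist_torque'])"
```

```text
time_s: 7.55
eef_pos: [363.6, 423.3, 107.9]
ee_rot: [0.0, 0.198, 0.98, 0.0]
force: [0.4, 0.9, -0.8]
grip_width: 0.198
grip_force: 107.9
[363.57738589 423.34590706 107.92552794] [ 0.43594708  0.87958888 -0.80995907] [-0.00392077 -0.0126555  -0.02122446]
[363.57738589 423.34590706 107.92552794] [ 0.43594708  0.87958888 -0.80995907] [-0.00392077 -0.0126555  -0.02122446]
time_s: 8.35
eef_pos: [363.7, 423.1, 104.5]
ee_rot: [-0.0, 0.198, 0.98, -0.0]
force: [-0.2, -0.7, -1.3]
grip_width: 0.196
grip_force: 107.9
[363.65928825 423.08635432 104.53187728] [-0.16761681 -0.67916504 -1.27608971] [ 0.02658502 -0.00681379  0.00209569]
```

```bash
P='from rig import *
s=sense();print(s["eef_pos"],s["force"],s["wrist_torque"])'
python3 -m crank '[[[0,0,0.02,0,0,0,10],[0,0,0.02,0,0,0,10],[0,0,0.02,0,0,0,10],[0,0,0,0,0,0,10],[0,0,0,0,0,0,10],[0,0,0,0,0,0,10],[0,0,0,0,0,0,10],[0,0,0,0,0,0,10]]]' >/dev/null; python3 -c "$P"
python3 -m crank '[[[0,0,0.02,0,0,0,10],[0,0,0.02,0,0,0,10],[0,0,0,0,0,0,10],[0,0,0,0,0,0,10],[0,0,0,0,0,0,10],[0,0,0,0,0,0,10],[0,0,0,0,0,0,10],[0,0,0,0,0,0,10]]]' >/dev/null; python3 -c "$P"
```

```text
[363.67051161 423.09973978 103.04338619] [ 0.03566436  0.28188391 -0.88129492] [-0.00230562  0.02761648  0.00801861]
[363.66817548 423.09331003 102.06379774] [ 0.18517141  0.07342511 -0.31475628] [-0.0387702  -0.07159014 -0.02573251]
```

```bash
P='from rig import *
s=sense();print(s["eef_pos"],s["force"],s["wrist_torque"])'
for i in 1; do python3 -m crank '[[[0,0,0.02,0,0,0,10],[0,0,0.02,0,0,0,10],[0,0,0,0,0,0,10],[0,0,0,0,0,0,10],[0,0,0,0,0,0,10],[0,0,0,0,0,0,10],[0,0,0,0,0,0,10],[0,0,0,0,0,0,10]]]' >/dev/null; python3 -c "$P"; done
python3 -m crank '[[[0,0,0.02,0,0,0,10],[0,0,0.02,0,0,0,10],[0,0,0,0,0,0,10],[0,0,0,0,0,0,10],[0,0,0,0,0,0,10],[0,0,0,0,0,0,10],[0,0,0,0,0,0,10],[0,0,0,0,0,0,10]]]' >/dev/null; python3 -c "$P"
```

```text
[363.65928171 423.09698046 101.04889686] [-0.84793775  0.2418655  -0.69740704] [-0.03535227 -0.00327952 -0.05864783]
[363.67886488 423.11424528 100.08142697] [-1.35162032  0.51169898  1.54993968] [-0.05008048 -0.02825976  0.00123094]
```

```bash
P='from rig import *
s=sense();print(s["eef_pos"],s["force"],s["wrist_torque"])'
python3 -m crank '[[[0,0,0.02,0,0,0,10],[0,0,0.02,0,0,0,10],[0,0,0,0,0,0,10],[0,0,0,0,0,0,10],[0,0,0,0,0,0,10],[0,0,0,0,0,0,10],[0,0,0,0,0,0,10],[0,0,0,0,0,0,10]]]' >/dev/null; python3 -c "$P"
```

```text
[363.67147978 423.15200356  99.07954887] [-2.17736155  0.27903689  3.49738597] [-0.02731003 -0.04338411 -0.0034771 ]
```

```bash
P='from rig import *
s=sense();print(s["eef_pos"],s["force"],s["wrist_torque"])'
python3 -m crank '[[[0,0,-0.3,0,0,0,10],[0.7,0,0,0,0,0,10],[0.7,0,0,0,0,0,10],[0,0,0.4,0,0,0,10],[0,0,0.33,0,0,0,10],[0,0,0,0,0,0,10],[0,0,0,0,0,0,10],[0,0,0,0,0,0,10]]]' >/dev/null; python3 -c "$P"
python3 - <<'E'
from h import *
sc=capture('scene');g=capture('wrist')
cv2.imwrite('pics/s6.png',sc);cv2.imwrite('pics/v6.png',np.hstack([cv2.resize(sc[110:170,135:215],(533,400),interpolation=cv2.INTER_CUBIC)]))
E
python3 -m crank '[[[-0.3,0,0,0,0,0,10],[-0.3,0,0,0,0,0,10],[-0.3,0,0,0,0,0,10],[0,0,0,0,0,0,10],[0,0,0,0,0,0,10],[0,0,0,0,0,0,10],[0,0,0,0,0,0,10],[0,0,0,0,0,0,10]]]' >/dev/null; python3 -c "$P"
```

```text
[331.78048656 436.67674855  88.40484436] [ 0.1943213  -0.59950648 -0.17845698] [-0.02278449 -0.01356475 -0.00507757]
[351.96843998 428.05782602  88.32350391] [ 0.07935996 -0.20306265 -0.82045439] [-0.04603578  0.07422447  0.03419436]
```

```bash
P='from rig import *
s=sense();print(s["eef_pos"],s["force"],s["wrist_torque"])'
python3 -m crank '[[[-0.08,0,0,0,0,0,10],[-0.08,0,0,0,0,0,10],[-0.08,0,0,0,0,0,10],[-0.08,0,0,0,0,0,10],[0,0,0,0,0,0,10],[0,0,0,0,0,0,10],[0,0,0,0,0,0,10],[0,0,0,0,0,0,10]]]' >/dev/null; python3 -c "$P"
```

```text
[359.43319453 424.87500908  88.29324149] [ 0.19420556  0.36504514 -1.81330795] [-0.01864335  0.01875395 -0.03050926]
```

```bash
P='from rig import *
s=sense();print(s["eef_pos"],s["ee_rot"],s["force"],s["wrist_torque"])'
python3 -m crank '[[[-0.15,0,0,0,0,0,10],[-0.15,0,0,0,0,0,10],[-0.15,0,0,0,0,0,10],[-0.15,0,0,0,0,0,10],[0,0,0,0,0,0,10],[0,0,0,0,0,0,10],[0,0,0,0,0,0,10],[0,0,0,0,0,0,10]]]' >/dev/null; python3 -c "$P"
python3 -m crank '[[[0,0,0.05,0,0,0,10],[0,0,0.25,0,-0.5,0,10],[0,0,0.25,0,-0.5,0,10],[0,0,0.25,0,-0.5,0,10],[0,0,0.25,0,-0.5,0,10],[0,0,0,0,0,0,10],[0,0,0,0,0,0,10],[0,0,0,0,0,0,10]]]' >/dev/null; python3 -c "$P"
```

```text
[373.20570805 419.07208029  88.29152763] [-3.84226854e-05  1.98400729e-01  9.80120987e-01 -4.79556415e-06] [-1.05009262  0.56580736 -0.39465478] [ 0.03000643  0.01835632 -0.05699698]
[375.42649726 418.06766082  62.25469989] [ 0.13525235  0.19695206  0.97065125 -0.02743782] [-3.50408784  2.97367521 -3.32517619] [0.54626504 1.03839418 0.06899841]
```

```bash
P='from rig import *
s=sense();print(s["eef_pos"],s["ee_rot"],s["force"],s["wrist_torque"])'
python3 -m crank '[[[0,0,0.25,0,-0.5,0,10],[0,0,0.25,0,-0.5,0,10],[0,0,0,0,0,0,10],[0,0,0,0,0,0,10],[0,0,0,0,0,0,10],[0,0,0,0,0,0,10],[0,0,0,0,0,0,10],[0,0,0,0,0,0,10]]]' >/dev/null; python3 -c "$P"
python3 - <<'E'
from h import *
sc=capture('scene');g=capture('wrist')
cv2.imwrite('pics/v7.png',np.hstack([cv2.resize(sc[90:200,130:240],(400,400),interpolation=cv2.INTER_CUBIC),cv2.resize(g[100:384,100:400],(400,400))]))
E
```

```text
[379.43998803 416.48070765  50.5320946 ] [ 0.20370619  0.19426821  0.95868109 -0.04116086] [-1.20815798  0.99575536 -2.39118079] [0.32072572 0.75521695 0.04199233]
```

View pics/v7.png

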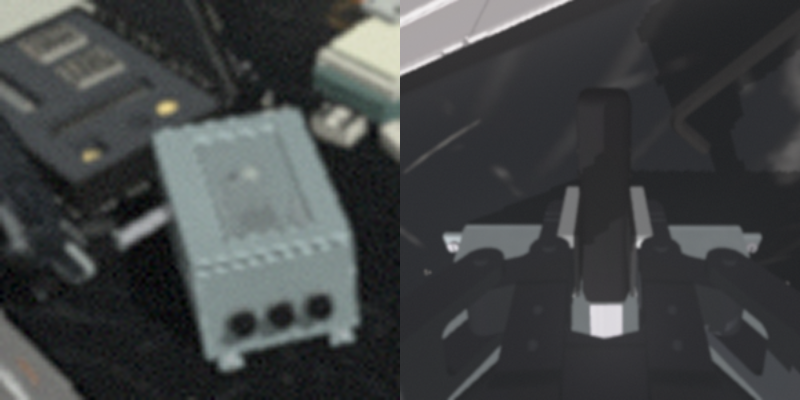

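The catch torque has dropped, so the cover looks freed. I'll plan the arc for the tip.

```bash
cat > arc.py <<'E'
from h import *
a=np.radians(-22.8);bx=np.array([np.cos(a),np.sin(a)]);C=np.array([455,384])+65*bx
def tipbox():
    s=sense();q=s['ee_rot'];M=R.from_quat([q[1],q[2],q[3],q[0]]).as_matrix()
    t=np.array(s['eef_pos'])+M@[-112,0,-3.2];d=t[:2]-C
    return np.array([d@bx,t[2]]),M,d@np.array([-bx[1],bx[0]])
E
python3 - <<'E'
from arc import *
t,M,l=tipbox();v=t-[63,95];r=np.hypot(*v);th0=np.arctan2(v[1],-v[0]);print('box centre',C,'tip',t,'lat',l,'r',r,'th',th0)
rr=min(r,112);c=np.array([M[:2,0]@bx,M[2,0]]);cz=np.array([M[:2,2]@bx,M[2,2]])
for e in [th0]:
  p=t
  for th in np.linspace(th0,1.9,17)[1:]:
    n=np.array([63-rr*np.cos(th),95+rr*np.sin(th)]);d=(n-p)/25;x,z=round(d@c,2),round(d@cz,2)
    p=p+25*(x*c+z*cz);print(round(th,2),x,z,p.round())
E
```

```text
box centre [514.92110485 358.81148688] tip [-46.20228777  98.98234318] lat 0.43128450772685767 r 109.27487685754423 th 0.03645142711643022
0.15 -0.25 -0.44 [-45. 112.]
0.27 -0.3 -0.41 [-42. 124.]
0.39 -0.35 -0.38 [-38. 136.]
0.5 -0.38 -0.33 [-33. 148.]
0.62 -0.42 -0.28 [-26. 158.]
0.74 -0.46 -0.23 [-18. 168.]
0.85 -0.47 -0.18 [ -9. 177.]
0.97 -0.5 -0.13 [  1. 185.]
1.08 -0.5 -0.06 [ 12. 192.]
1.2 -0.51 -0.0 [ 24. 197.]
1.32 -0.51 0.05 [ 36. 201.]
1.43 -0.49 0.11 [ 48. 203.]
1.55 -0.48 0.17 [ 61. 204.]
1.67 -0.46 0.23 [ 74. 204.]
1.78 -0.43 0.27 [ 86. 202.]
1.9 -0.39 0.33 [ 98. 198.]
```

```bash
P='from arc import *
s=sense();print(s["eef_pos"],s["force"],s["wrist_torque"],tipbox()[0])'
python3 -m crank '[[[-0.12,0,-0.22,0,0,0,10],[-0.13,0,-0.22,0,0,0,10],[-0.15,0,-0.2,0,0,0,10],[-0.15,0,-0.21,0,0,0,10],[-0.35,0,-0.38,0,0,0,10],[0,0,0,0,0,0,10],[0,0,0,0,0,0,10],[0,0,0,0,0,0,10]]]' >/dev/null; python3 -c "$P"
python3 - <<'E'
from h import *
sc=capture('scene');g=capture('wrist')
cv2.imwrite('pics/v8.png',np.hstack([cv2.resize(sc[70:200,130:260],(400,400),interpolation=cv2.INTER_CUBIC),cv2.resize(g[100:384,100:400],(400,400))]))
E
```

```text
[386.91188489 413.39513467  87.76958392] [-0.64368592 -0.2502476  -1.55901784] [0.1295044  0.28614028 0.01393801] [-38.16814596 136.29856357]
```

View pics/v8.png

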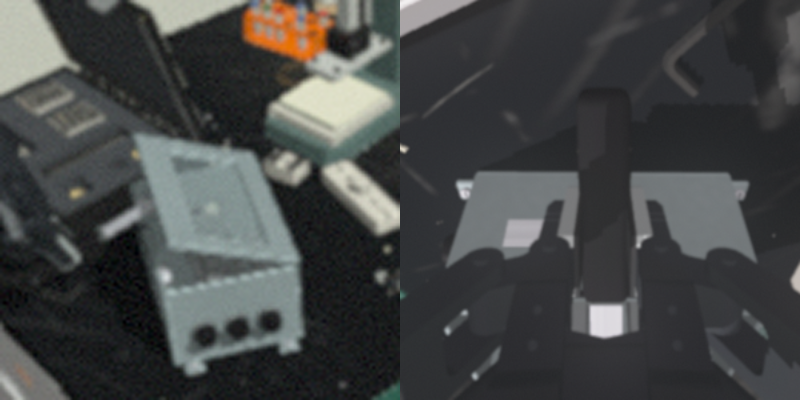

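```bash
P='from arc import *
s=sense();print(s["eef_pos"],s["force"],s["wrist_torque"],tipbox()[0])'
python3 -m crank '[[[-0.38,0,-0.33,0,0,0,10],[-0.42,0,-0.28,0,0,0,10],[-0.46,0,-0.23,0,0,0,10],[-0.47,0,-0.18,0,0,0,10],[-0.5,0,-0.13,0,0,0,10],[-0.5,0,-0.06,0,0,0,10],[-0.51,0,0,0,0,0,10],[-0.51,0,0.05,0,0,0,10]]]' >/dev/null; python3 -c "$P"
python3 -m crank '[[[-0.49,0,0.11,0,0,0,10],[-0.48,0,0.17,0,0,0,10],[-0.46,0,0.23,0,0,0,10],[-0.43,0,0.27,0,0,0,10],[-0.3,0,0.25,0,0,0,10],[0,0,0,0,0,0,10],[0,0,0,0,0,0,10],[0,0,0,0,0,0,10]]]' >/dev/null; python3 -c "$P"
```

```text
[455.74941554 384.18182918 152.69347231] [-2.47353056  0.52146559 -2.38156941] [ 0.27347192  0.70854917 -0.08072875] [ 36.62877849 201.18588835]
[509.6321429  361.63083619 150.8371656 ] [ 0.48074882  0.07851487 -0.90484237] [0.17102603 0.25815524 0.00027587] [ 95.03590692 199.33857164]
```

```bash
P='from arc import *
s=sense();print(s["eef_pos"],s["ee_rot"],s["force"],tipbox()[0])'
python3 -m crank '[[[0.4,0,-0.18,0,0,0,10],[0.8,0,-0.36,0,0,0,10],[0.9,0,-0.4,0,0,0,10],[0.9,0,-0.4,0,0,0,10],[0.9,0,-0.4,0,0,0,10],[0.9,0,-0.4,0,1,0,10],[0,0,0,0,1,0,10],[0,0,0,0,1,0,10]]]' >/dev/null; python3 -c "$P"
python3 - <<'E'
from arc import *
for n in('top','scene'):
  im=capture(n);cv2.imwrite(f'pics/{n}9.png',im)
  ref=cv2.imread(f'pics/{n}0.png');by=np.array([-bx[1],bx[0]])
  D=cv2.absdiff(cv2.GaussianBlur(im,(5,5),0),cv2.GaussianBlur(ref,(5,5),0)).max(2)>30
  W=lambda x,y,z:np.r_[C+x*bx+y*by,z]
  for th in(1.5,1.6,1.7,1.8,1.9,1.95):
    u=np.array([-np.cos(th),np.sin(th)])
    # cover far strip r 96..128 (bar), project both faces
    P=[W(63+r*u[0],y,95+r*u[1]) for r,y in((96,-90),(128,-90),(128,90),(96,90))]
    m=np.zeros(D.shape,np.uint8);cv2.fillPoly(m,[np.round(proj(n,np.array(P))).astype(int)],1)
    px=im[m>0];g=(px.min(1)>80)&(px.max(1)-px.min(1).astype(int)<60)
    print(n,th,m.sum(),'changed',D[m>0].mean().round(2),'greyish',g.mean().round(2),'med',np.median(px,0))
E
```

```text
[387.14034612 413.93953815 151.91451878] [-0.00213426  0.19675971  0.980448    0.00166962] [ 0.77162432 -0.52185243 -1.63581598] [-27.14534486 154.5721588 ]
top 1.5 78 changed 0.72 greyish 0.77 med [90.  89.5 85. ]
top 1.6 168 changed 0.61 greyish 0.79 med [105. 105. 100.]
top 1.7 234 changed 0.17 greyish 0.14 med [73. 72. 69.]
top 1.8 343 changed 0.41 greyish 0.41 med [82. 81. 77.]
top 1.9 461 changed 0.81 greyish 0.77 med [99. 99. 94.]
top 1.95 527 changed 0.87 greyish 0.88 med [113. 113. 107.]
scene 1.5 120 changed 0.2 greyish 0.33 med [42.5 43.5 40.5]
scene 1.6 185 changed 0.06 greyish 0.32 med [69. 71. 63.]
scene 1.7 217 changed 0.29 greyish 0.26 med [69. 71. 64.]
scene 1.8 281 changed 0.58 greyish 0.31 med [81. 82. 74.]
scene 1.9 314 changed 0.73 greyish 0.48 med [87. 88. 80.]
scene 1.95 319 changed 0.75 greyish 0.61 med [100. 102.  92.]
```

```bash
python3 -m crank '[[[0,-0.6,0,0,0,0,10],[0,-1,0,0,0,0,10],[0,-1,0,0,0,0,10],[0,-1,0,0,0,0,10],[0,-1,0,0,0,0,10],[0,-1,0,0,0,0,10],[-0.2,-1,0,0,0,0,10],[-0.6,-1,0,0,0,0,10]]]' >/dev/null;python3 -m crank '[[[-0.98,-0.7,0,0,0,0,10],[-0.98,-0.7,0,0,0,0,10],[-0.98,-0.7,0,0,0,0,10],[-0.98,-0.7,0,0,0,0,10],[-0.98,-0.7,0,0,0,0,10],[-0.98,-0.7,0,0,0,0,10],[-0.98,-0.7,0,0,0,0,10],[-0.98,-0.7,0,0,0,0,10]]]' >/dev/null; python3 -m crank '[[[0,0,0,0,0,-0.6,10],[0,0,0.5,0,0,-1,10],[0,0,0.8,0,0,-1,10],[0,0,0.8,0,0,-1,10],[0,0,0.8,0,0,-1,10],[0,0,0.8,0,0,-0.9,10],[0,0,0.5,0,0,0,10],[0,0,0,0,0,0,10]]]'
```

```text
time_s: 23.15
eef_pos: [457.9, 25.4, 44.5]
ee_rot: [-0.001, -0.184, 0.983, -0.0]
force: [1.0, -0.3, -0.9]
grip_width: 0.196
grip_force: 109.1
```

```bash
python3 -m crank '[[[0,0,0.5,0,0,0,10],[0,0,0.5,0,0,0,10],[0,0,0.2,0,0,0,10],[0,0,0.08,0,0,0,10],[0,0,0.05,0,0,0,10],[0,0,0,0,0,0,10],[0,0,0,0,0,0,10],[0,0,0,0,0,0,10]]]'
```

```text
time_s: 23.95
eef_pos: [459.5, 24.4, 12.8]
ee_rot: [0.0, -0.183, 0.983, -0.0]
force: [1.8, -0.1, -0.7]
grip_width: 0.197
grip_force: 109.1
```

```bash
python3 -m crank '[[[0,0,0.05,0,0,0,10],[0,0,0.05,0,0,0,10],[0,0,0,0,0,0,10],[0,0,0,0,0,0,10],[0,0,0,0,0,0,45],[0,0,0,0,0,0,45],[0,0,0,0,0,0,45],[0,0,0,0,0,0,45]]]'; python3 -m crank '[[[0,0,-0.3,0,0,0,45],[0,0,-0.6,0,0,0,45],[0,0,-1,0,0,0,45],[0,0,-1,0,0,0,45],[0,0,-1,0,0,0,45],[0,0,-1,0,0,0,45],[0,0,-1,0,0,0,45],[0,0,-1,0,0,0,45]]]'
python3 - <<'E'
from h import *
s=sense();im=capture('wrist');cv2.imwrite('pics/w10.png',im);print(s['eef_pos'],s['ee_rot'])
a=np.radians(21.4);u=np.array([np.cos(a),np.sin(a)]);g=np.array([459.5,24.4])
for x,z in((-75,21),(-60,21),(0,21),(20,13),(60,13),(83,13)):
  p=proj('wrist',np.r_[g+(x+28)*u,z],s);i=np.round(p).astype(int);print(x,p.round(), im[i[1],i[0]] if 0<=i[1]<384 else None)
E
```

```text
time_s: 24.75
eef_pos: [459.4, 24.4, 10.0]
ee_rot: [0.0, -0.183, 0.983, -0.0]
force: [0.6, -0.5, 0.7]
grip_width: 0.527
grip_force: 0.0
time_s: 25.55
eef_pos: [459.2, 24.5, 184.2]
ee_rot: [0.0, -0.183, 0.983, -0.0]
force: [-0.4, 0.2, -0.1]
grip_width: 0.526
grip_force: 0.0
[459.16236146  24.48381522 184.15599947] [ 2.50712206e-04 -1.83140905e-01  9.83086635e-01 -1.22324272e-04]
-75 [252. 131.] [74 80 57]
-60 [253. 146.] [65 66 59]
0 [253. 199.] [65 66 58]
20 [253. 213.] [228 223 226]
60 [253. 244.] [228 223 225]
83 [253. 260.] [226 222 224]
```

```bash
python3 -m crank '[[[0,0,-0.6,0,0,-0.75,60],[0,0,-0.6,0,0,-1,60],[0,0,-0.65,0,0,-1,60],[0,0,0,0,0,-1,60],[0,0,0,0,0,-1,60],[0,0,0,0,0,-1,60],[-0.5,0.1,0,0,0,0,60],[-0.9,0.2,0,0,0,0,60]]]' >/dev/null;python3 -m crank '[[[-0.96,0.21,0,0,0,0,60],[-0.96,0.21,0,0,0,0,60],[-0.96,0.21,0,0,0,0,60],[-0.96,0.21,0,0,0,0,60],[-0.96,0.21,0,0,0,0,60],[-0.96,0.21,0,0,0,0,60],[-0.96,0.21,0,0,0,0,60],[-0.96,0.21,0,0,0,0,60]]]'
python3 - <<'E'
from arc import *
s=sense();im=capture('wrist');cv2.imwrite('pics/w11.png',im);t=capture('top')
by=np.array([-bx[1],bx[0]]);print(s['eef_pos'],s['ee_rot'])
# rectify plane z=88 of box (module tops) : 2 mm/px, rows=box x, cols=box y
xs=np.arange(-70,72,5);ys=np.arange(-90,92,4)
X,Y=np.meshgrid(xs,ys,indexing='ij');P=np.concatenate([C+X[...,None]*bx+Y[...,None]*by,np.full(X.shape+(1,),88.)],-1)
uv=proj('wrist',P,s).astype(np.float32)
g=cv2.remap(cv2.cvtColor(im,cv2.COLOR_BGR2GRAY),uv[...,0],uv[...,1],cv2.INTER_LINEAR)
for x,r in zip(xs,g):print('%4d '%x+' '.join('%3d'%v for v in r))
E
```

```text
time_s: 27.2
eef_pos: [508.5, 267.9, 225.0]
ee_rot: [-0.005, -0.545, 0.839, -0.006]
force: [-0.2, 0.6, -0.2]
grip_width: 0.7
grip_force: 0.0
[508.54046667 267.93119987 225.04805885] [-0.0049934  -0.54469271  0.83860235 -0.00556901]
 -70  59  94  87  88  88  89  83  86  82  73  81  81  72  77  78  72  71  74  77  54  53  52  54  63  75  68  68  73 107  66  67  67  66  66  66  65  65  63  57  63  64  63  64  63  65  73
 -65 137 189 159 163 166 164 167 174 177 181 183 175 170 176 178 169 173 179 168 174 168  91  72  72  75  86 163 184 211 106  67  67  67  66  67  66  66  64  59  64  65  64  64  64  64  64
 -60 153 187 190 192  99 104 154 237 233 227 228 212 100 112 114 114 113  98 101 101  81  71  71 111 172 185 185 185 220 229 224 103  68  66  67  67  62  55  63  66  65  65  65  65  65  64
 -55 153 186 193 179  86  87 130 216 207 205 207 157 111 114 114 115 115 114 114 102  74 146 183 186 185 186 184 161 135 150 155  84  72  71  70  68  66  60  66  66  66  66  65  65  65  63
 -50 153 186  86  84  85  86  87  90 111 114 115 114 115 115 115 115 115 115 126 170 186 186 187 186 174 117  71
[... 3912 characters left out ...]
9  89  89  88  89  90  90  90  90  89  90  90  90  90  90  90  90  87  87  89  91  93  96  97  99  99  99  99  99  98 110 132 125 104
  60 168 166 140 123 111 124 122 111 106 105 104 105  98  94  94  91  90  89  91  93  99 100 100  99  99 100 100  98  91  89  88  89  89  90  90  91  93  94  95  95  97  99 101 124 116 103
  65 101 111  98 100 100 110 111 110 109 112 111 110 110 100 100 100 101 101 102 102 107 116 115 115 116 116 115 116 107 104 104 104 103 103 103 103 116 121 119 119 117 119 119 119 108 106
  70  77 144 100  99 100 100 100 101 101 101 100 100 100 100 100 100 101 101 101 101 100  99 100 100  99  99  99 100  98  98  99  99  99  98  97  98  98  98  98  97  98  99  97  97  97  97
```

```bash
python3 -m crank '[[[-0.92,0.23,0,0,0,-0.15,60],[-0.92,0.23,0,0,0,0,60],[-0.92,0.23,0,0,0,0,60],[-0.92,0.23,0,0,0,0,60],[-0.92,0.23,0,0,0,0,60],[0,0,0,0,0,0,60],[0,0,0,0,0,0,60],[0,0,0,0,0,0,60]]]'
python3 - <<'E'
from arc import *
s=sense();im=capture('wrist')
by=np.array([-bx[1],bx[0]]);d=np.array(s['eef_pos'][:2])-C;print('tcp box',d@bx,d@by,s['ee_rot'])
xs=np.arange(-30,31,2);ys=np.arange(6,54,2)
X,Y=np.meshgrid(xs,ys,indexing='ij');P=np.concatenate([C+X[...,None]*bx+Y[...,None]*by,np.full(X.shape+(1,),88.)],-1)
uv=proj('wrist',P,s).astype(np.float32)
g=cv2.remap(cv2.cvtColor(im,cv2.COLOR_BGR2GRAY),uv[...,0],uv[...,1],cv2.INTER_LINEAR)
for x,r in zip(xs,g):print('%4d '%x+' '.join('%3d'%v for v in r))
E
```

```text
time_s: 28.1
eef_pos: [527.2, 382.5, 223.3]
ee_rot: [-0.005, -0.553, 0.833, -0.006]
force: [0.3, -0.2, -1.0]
grip_width: 0.702
grip_force: 0.0
tcp box 2.1208104224276543 26.618067514156483 [-0.00519738 -0.55319738  0.8330142  -0.00574413]
 -30 139 140 141 140 139 140 139 139 140 140 140 141 141 139 138 139 139 140 140 140 139 139 141 141
 -28 139 139 140 141 140 140 140 140 140 140 139 140 140 139 138 139 139 140 140 139 138 139 140 141
 -26 139 139 140 140 140 140 140 140 138 138 139 139 140 139 138 140 140 140 139 139 138 139 139 140
 -24 138 139 140 140 140 139 139 138 138 137 138 139 138 138 139 139 140 140 139 139 139 138 139 139
 -22 139 136 135 147 153 170 167 145 129 128 133 138 132 131 138 139 139 140 139 139 138 138 138 138
 -20 134 114 123 177 200 213 193 153 126 130 144 140 142 128 135 138 137 138 138 138 138 138 137 138
 -18 131 104 120 179 184 176 160 159 157 159 160 155 155 149 149 148 145 143 137 136 137 136 136 137
 -16 139 112 118 158 143 143 177 186 184 183 183 181 182 180 180 180 178 169 141 138 138 138 138 138
 -14 151 121 115 141 141 144 179 186 185 184 182 172 
[... 1569 characters left out ...]
35 146 147 178 208 201 200 186 176 186 202 198 198 162 144 145 145 141 135 134 134 134 135 135
  20 134 145 149 172 199 208 206 185 174 185 209 206 200 155 135 135 136 134 135 134 135 134 135 135
  22 134 136 137 142 149 162 158 144 143 146 155 162 151 136 136 135 136 136 135 136 136 135 135 134
  24 135 135 135 135 135 133 134 135 136 136 136 137 134 134 135 135 135 136 136 136 136 134 135 134
  26 135 135 134 135 134 134 134 135 136 135 135 135 134 134 135 135 135 136 135 135 135 134 135 135
  28 136 135 135 135 134 134 134 135 136 136 134 134 135 135 135 136 135 134 133 134 135 134 134 134
  30 126 126 127 127 127 128 130 129 129 129 129 130 130 131 132 132 134 134 133 134 135 134 134 133
```

```bash
python3 -m crank '[[[-0.11,0.1,0.5,-0.03,-0.11,0,60],[0,0,1,0,0,0,60],[0,0,1,0,0,0,60],[0,0,1,0,0,0,60],[0,0,1,0,0,0,60],[0,0,0.5,0,0,0,60],[0,0,0,0,0,0,60],[0,0,0,0,0,0,60]]]';python3 - <<'E'
from arc import *
s=sense();by=np.array([-bx[1],bx[0]]);d=np.array(s['eef_pos'][:2])-C;print('tcp box',d@bx,d@by,s['ee_rot'])
E
```

```text
time_s: 28.95
eef_pos: [526.4, 386.9, 99.3]
ee_rot: [0.001, -0.554, 0.833, 0.0]
force: [1.2, 0.4, 1.0]
grip_width: 0.701
grip_force: 0.0
tcp box -0.3114264233193609 30.29391338831835 [ 9.03921462e-04 -5.53511408e-01  8.32841079e-01  2.04092529e-04]
```

```bash
python3 -m crank '[[[0.03,0,0.5,0,0,0,60],[0,0,0.5,0,0,0,60],[0,0,0.35,0,0,0,60],[0,0,0.14,0,0,0,60],[0,0,0,0,0,0,30],[0,0,0,0,0,0,25],[0,0,0,0,0,0,25],[0,0,0,0,0,0,25]]]' 70;python3 -m crank '[[[0,0,-0.1,0,0,0,25],[0,0,-0.1,0,0,0,25],[0,0,-0.1,0,0,0,25],[0,0,-0.2,0,0,0,25],[0,0,-0.3,0,0,0,25],[0,0,-0.5,0,0,0,25],[0,0,0,0,0,0,25],[0,0,0,0,0,0,25]]]'
```

```text
time_s: 29.75
eef_pos: [525.7, 386.3, 61.2]
ee_rot: [0.0, -0.554, 0.833, 0.0]
force: [0.0, -0.1, 1.2]
grip_width: 0.412
grip_force: 70.0
time_s: 30.55
eef_pos: [525.7, 386.3, 93.8]
ee_rot: [0.001, -0.554, 0.833, 0.0]
force: [0.1, -0.2, -1.7]
grip_width: 0.412
grip_force: 71.4
```

```bash
python3 -m crank '[[[0,0,-0.4,0,0,0,25],[0,0,-0.8,0,0,0,25],[0,0,-0.9,0,0,0,25],[0,0,-0.9,0,0,0,25],[0,0,-0.7,0,0,0,25],[0.4,0.1,0,0,0,0,25],[0.8,0.15,0,0,0,0,25],[0.9,0.15,0,0,0,0,25]]]'; python3 -m crank '[[[1,0.2,0,0,0,0,25],[1,0.2,0,0,0,0,25],[1,0.2,0,0,0,0,25],[1,0.2,0,0,0,0,25],[1,0.2,0,0,0,0,25],[1,0.2,0,0,0,0,25],[0.8,0.15,0,0,0,0,25],[0.4,0,0,0,0,0,25]]]';python3 -m crank '[[[0,0,0,0,0,0.6,25],[0,0,0,0,0,1,25],[0,0,0,0,0,1,25],[0,0,0,0,0,1,25],[0,0,0,0,0,1,25],[0,0,0,0,0,0.8,25],[0,0,0,0,0,0.6,25],[0,0,0,0,0,0,25]]]'
```

```text
time_s: 31.35
eef_pos: [495.5, 341.2, 186.0]
ee_rot: [0.0, -0.554, 0.833, 0.0]
force: [0.5, -0.2, -0.5]
grip_width: 0.406
grip_force: 71.4
time_s: 32.15
eef_pos: [394.5, 187.8, 186.2]
ee_rot: [0.0, -0.553, 0.833, 0.0]
force: [0.5, 0.3, -0.5]
grip_width: 0.405
grip_force: 71.4
time_s: 32.95
eef_pos: [395.6, 188.8, 185.9]
ee_rot: [0.0, -0.167, 0.986, 0.0]
force: [-0.1, -0.4, -0.8]
grip_width: 0.413
grip_force: 71.3
```

```bash
python3 - <<'E'
from arc import *
k=.64
t=np.array([at_z('top',(p[0]*k,p[1]*k),22)[:2] for p in [(495,272),(583,266),(592,338),(505,347)]]).mean(0)
s=sense();q=s['ee_rot'];M=R.from_quat([q[1],q[2],q[3],q[0]]).as_matrix()
d=np.r_[t,s['eef_pos'][2]]-s['eef_pos'];print('tray',t,'need units',(M.T@d/25).round(2),'tilt',M[:,2],s['joints'])
im=capture('top');by=np.array([-bx[1],bx[0]])
cv2.imwrite('pics/top12.png',im)
E
```

```text
tray [ 536.1300338  -227.67913057] need units [ 1.700e-01 -1.758e+01 -1.000e-02] tilt [ 1.82789714e-04  7.77314259e-04 -9.99999681e-01] [ 1.76428001e-01  1.66545965e-01  1.81043119e+00  7.98210855e-04
  1.16429923e+00 -1.72990490e+00]
```

```bash
python3 -m crank '[[[0,-0.5,0,0,0,0,25],[0,-1,0,0,0,0,25],[0,-1,0,0,0,0,25],[0,-1,0,0,0,0,25],[0,-1,0,0,0,0,25],[0,-1,0,0,0,0,25],[0,-1,0,0,0,0,25],[0,-1,0,0,0,0,25]]]' >/dev/null; python3 -m crank '[[[0,-1,0,0,0,0,25],[0,-1,0,0,0,0,25],[0,-1,0,0,0,0,25],[0,-1,0,0,0,0,25],[0,-1,0,0,0,0,25],[0,-1,0,0,0,0,25],[0.1,-1,0,0,0,0,25],[0.1,-1,0,0,0,0,25]]]' >/dev/null; python3 -m crank '[[[0,-1,0,0,0,0,25],[0,-0.7,0,0,0,0,25],[0,-0.4,0.5,0,0,0,25],[0,0,1,0,0,0,25],[0,0,1,0,0,0,25],[0,0,0.7,0,0,0,25],[0,0,0.3,0,0,0,25],[0,0,0,0,0,0,25]]]'
python3 - <<'E'
from arc import *
s=sense();im=capture('wrist');cv2.imwrite('pics/w13.png',im);print(s['joints'],s['eef_pos'])
# tray corners check on z=22 plane: coarse grey map in world
X,Y=np.meshgrid(np.arange(620,440,-8),np.arange(-120,-340,-8),indexing='ij')
uv=proj('wrist',np.stack([X,Y,0*X+22.],-1),s).astype(np.float32)
g=cv2.remap(cv2.cvtColor(im,cv2.COLOR_BGR2GRAY),uv[...,0],uv[...,1],cv2.INTER_LINEAR)
for x,r in zip(X[:,0],g):print('%4d '%x+' '.join('%3d'%v for v in r))
E
```

```text
time_s: 35.4
eef_pos: [534.9, -228.1, 96.8]
ee_rot: [-0.001, -0.167, 0.986, 0.001]
force: [-0.6, 0.1, -1.4]
grip_width: 0.409
grip_force: 71.4
[-6.04708494e-01  5.68911221e-01  1.48447895e+00  4.92090335e-04
  1.09095113e+00 -2.51210055e+00] [ 534.89295242 -228.14446918   96.75186348]
 620  50  49  49  52  55  51  56  54  56  68  62 106 119 125 101  60  61  69  67  61  60  60  57  54  52  50  47  47
 612  50  51  51  53  53  57  55  58 106 120 120 185 192 193 121  64  78  66  79 185 212 204 162  59  55  50  49  48
 604  55  49  50  51  54  52  67 119 120 120 120 177 193 193 123  64 128  75  92 122 120 118 113 101  56  51  49  49
 596  52  53  53  54  58  58  61 120  59  59 121 123 194 194 162 115 140  82 195 225 171 157 139 179  57  54  50  48
 588  54  54  57  61  61  63  72 119  84  62 123 123 167 124 173 177 141  80 229 230 225 160 154 220  58  54  51  48
 580  61  57 150  64  65  66 212  71 122 132 180 181 178 151 114 114 136 227 228 229 228 159 157 197  60  55  52  49
 572 111  57 168 176  84  67 138  87 180 178 155 112 112 113 114 116 166 230 231 233 233 164 161 136  60  55  52
[... 1176 characters left out ...]
484 106  67  70  72 185 228 230 230 230 230 229 229 229 229 228 228 228 230 230 231 231 231 162 162  99  52  49  47
 476 105  82  73  71 189 226 227 228 230 230 230 229 228 227 228 229 229 228 228 230 227 221 226 220 157  50  46  45
 468 104  64  69  92 204 222 227 229 229 229 229 229 225 212 226 217 147  87  71  68  67  60  57  54  63  63  66  71
 460 104  62  65  66 206 205 221 206 131  91  77  76  75  73  71  69  68  65  63  59  57  61  52  49  47  47  46  46
 452 104  58  61  74  65  69  69  71  72  77  68  68  66  65  62  61  58  58  56  54  52  54  48  47  46  47  46  44
 444 102  57  57  70  59  62  62  63  79  74  60  59  58  56  55  54  54  52  51  50  48  53  47  46  46  46  46  44
```

```bash
python3 -m crank '[[[0,0,0.6,0,0,0,25],[0,0,0.7,0,0,0,25],[0,0,0.5,0,0,0,25],[0,0,0.25,0,0,0,25],[0,0,0.1,0,0,0,25],[0,0,0.04,0,0,0,25],[0,0,0,0,0,0,25],[0,0,0,0,0,0,25]]]'
```

```text
time_s: 36.25
eef_pos: [535.7, -228.5, 43.7]
ee_rot: [0.0, -0.167, 0.986, 0.0]
force: [1.1, 0.1, -1.9]
grip_width: 0.409
grip_force: 71.4
```

```bash
python3 -m crank '[[[0,0,0.04,0,0,0,25],[0,0,0.04,0,0,0,25],[0,0,0.04,0,0,0,25],[0,0,0,0,0,0,25],[0,0,0,0,0,0,25],[0,0,0,0,0,0,25],[0,0,0,0,0,0,25],[0,0,0,0,0,0,25]]]'
```

```text
time_s: 37.05
eef_pos: [535.5, -228.3, 40.2]
ee_rot: [-0.0, -0.167, 0.986, 0.0]
force: [0.3, -0.4, -0.7]
grip_width: 0.406
grip_force: 71.4
```

```bash
python3 -m crank '[[[0,0,0.02,0,0,0,25],[0,0,0.02,0,0,0,25],[0,0,0,0,0,0,25],[0,0,0,0,0,0,25],[0,0,0,0,0,0,25],[0,0,0,0,0,0,25],[0,0,0,0,0,0,25],[0,0,0,0,0,0,25]]]'
```

```text
time_s: 37.85
eef_pos: [535.6, -228.4, 40.1]
ee_rot: [0.0, -0.167, 0.986, 0.0]
force: [-2.4, 2.2, 7.7]
grip_width: 0.407
grip_force: 72.8
```

```bash
python3 -m crank '[[[0,0,0,0,0,0,40],[0,0,0,0,0,0,48],[0,0,0,0,0,0,60],[0,0,0,0,0,0,60],[0,0,0,0,0,0,60],[0,0,-0.3,0,0,0,60],[0,0,-0.6,0,0,0,60],[0,0,-0.8,0,0,0,60]]]'; python3 -m crank '[[[0,0,-0.9,0,0,0,60],[0,0,-0.9,0,0,0,60],[0,0,-0.9,0,0,0,60],[0,0,-0.9,0,0,0,60],[0,0,-0.6,0,0,0,60],[0,0,-0.3,0,0,0,60],[0,0,0,0,0,0,60],[0,0,0,0,0,0,60]]]'
python3 - <<'E'
from arc import *
s=sense();im=capture('wrist');t=capture('top')
a=np.radians(2*99.6-180);ux=np.array([np.cos(a),np.sin(a)]);uy=np.array([-ux[1],ux[0]])
# gripper y carried relay's x : relay x along uy ; map on z=67
xs=np.arange(-40,41,4);X,Y=np.meshgrid(xs,xs,indexing='ij')
W=np.array([535.6,-228.4])+X[...,None]*ux+Y[...,None]*uy
uv=proj('wrist',np.concatenate([W,0*X[...,None]+67.],-1),s).astype(np.float32)
g=cv2.remap(cv2.cvtColor(im,cv2.COLOR_BGR2GRAY),uv[...,0],uv[...,1],cv2.INTER_LINEAR)
for x,r in zip(xs,g):print('%4d '%x+' '.join('%3d'%v for v in r))
# box: cover and power unit from top, bystanders change
r=cv2.imread('pics/top0.png');D=cv2.absdiff(cv2.GaussianBlur(t,(3,3),0),cv2.GaussianBlur(r,(3,3),0)).max(2)
for n,p in(('tip',(450,247)),('timer',(377,382))):
  c=np.array(p)*.64;c=c.astype(int);print(n,D[c[1]-18:c[1]+18,c[0]-20:c[0]+20].max())
by=np.array([-bx[1],bx[0]])
n=cv2.imread('pics/top9.png');d2=cv2.absdiff(t,n).max(2)
P=[np.r_[C+(63-q*np.cos(1.93))*bx+y*by,95+q*np.sin(1.93)] for q,y in((90,-85),(126,-85),(126,85),(90,85))]
m=np.zeros(d2.shape,np.uint8);cv2.fillPoly(m,[np.round(proj('top',np.array(P))).astype(int)],1)
print('cover change since opening',np.percentile(d2[m>0],[50,90]),s['force'])
E
```

```text
time_s: 38.65
eef_pos: [535.2, -228.2, 82.1]
ee_rot: [-0.0, -0.167, 0.986, 0.001]
force: [-0.4, -0.5, 0.5]
grip_width: 0.7
grip_force: 0.0
time_s: 39.45
eef_pos: [535.2, -228.3, 193.5]
ee_rot: [-0.0, -0.167, 0.986, 0.001]
force: [-0.1, -0.1, 0.6]
grip_width: 0.697
grip_force: 0.0
 -40 233 231 231 231 232 232 232 231 231 231 230 229 231 230 229 227 226 226 228 229 230
 -36 232 232 233 233 233 232 231 231 231 231 231 232 230 230 229 229 229 229 229 228 226
 -32 234 234 233 232 232 232 233 233 233 233 231 230 231 231 232 231 231 230 229 228 229
 -28 232 232 232 233 234 234 233 232 232 232 232 232 233 232 232 230 230 230 231 231 231
 -24 231 231 232 232 232 227 212 231 232 232 232 231 229 231 228 221 232 231 232 230 229
 -20 232 232 231 231 231 186 127 123 124 124 124 124 124 123 125 134 170 170 177 204 229
 -16 234 235 234 233 232 215 170 125 126 126 126 126 125 124 131 147 169 170 169 168 168
 -12 231 231 232 232 233 223 170 158 158 157 156 155 154 156 154 156 168 168 167 167 168
  -8 232 230 230 231 231 200 196 209 215 215 192 190 191 191 188 138 167 168 167 167 166
  -4 233 234 234 2
[... 437 characters left out ...]
29 230 230 231 231 231 232 232 231 230 229 230 231 232 232 231 229 228 229 229
  20 229 229 230 229 229 230 230 230 231 231 231 231 231 230 229 229 229 230 231 232 231
  24 231 231 231 230 230 230 230 229 229 229 230 230 230 230 230 230 230 230 228 228 228
  28 228 229 230 231 231 232 231 231 231 231 230 229 229 228 228 229 228 228 229 230 229
  32 221 224 228 228 229 229 230 231 232 232 232 231 230 230 230 229 228 227 227 227 228
  36 125 127 141 185 211 225 228 229 229 229 229 230 231 231 231 231 230 229 229 229 228
  40 181 153 134 126 126 127 133 147 185 218 228 230 230 229 229 229 230 230 230 229 229
tip 4
timer 79
cover change since opening [2. 3.] [-0.07461152 -0.10389656  0.63057368]
```

```bash
python3 - <<'E'
from h import *
t=capture('top');r=cv2.imread('pics/top0.png');D=cv2.absdiff(t,r).max(2)[226:262:2,221:271:2]
for x in D:print(' '.join('%3d'%v for v in x))
w=lambda i:cv2.moments((i[228:262,221:259].min(2)>130).astype(np.uint8))
for i in(r,t):m=w(i);print(m['m00'],m['m10']/m['m00'],m['m01']/m['m00'])
E
```

```text
4   5   7   5   1   1   2   2   1   1   2   0   1   1   1   2   0   1   1   2   1  12  38  22   7
  6   5   6   5   1   1   1   1   2   2   2   2   1   1   2   1   0   1   1   1   2   3  34  35   5
  6   5   6   4   1   1   1   1   1   1   1   1   2   1   1   1   0   1   1   2   1   1  19  43  25
  6   5   6   4   2   1   1   1   1   1   1   3   3   3   0   1   1   1   2   1   1   1   7  40  37
  5   6   5   5   2   1   1   2   2   2   3   3   3   2   2   0   0   1   1   1   2   1   2  27  40
  5   4   5   3   1   2   2   3   3   2   2   3   2   2   3   1   1   2   2   1   1   1   1  11  30
  5   1   2   1   1   3   2   2   3   3   2   2   2   3   2   2   2   2   1   1   1   2   2   1   4
  6   1   1   1   3   3   2   3   1   2   2   3   3   3   2   3   2   2   2   2   2   1   3   3   2
  1   1   0   1   2   3   3   2   2   2   3   3   3   2   3   3   2   1   2   2   2   2   2   2   1
  0   1   1   1   3   3   3   3   4   2   2   2   2   2   2   4   3   3   3   2   1   2   2   1   2
  1   1   2   1   3   3   3   3   2   2   2   3   2   3   3   3   3   2   1   3   3   2   2   2   1
  1   2   1   2   1   2   2   2   2   2   3   4   3   3   3   2   3   2   3   3   2   2   2   2   2
  0   1   2   1   2   2   3   3   3   3   4   3   3   2   2   3   3   2   2   3   2   2   2   1   2
  1   0   2   2   2   1   3   3   3   3   2   3   3   3   3   2   2   3   3   2   3   2   2   2   2
  1   1   2   3   2   2   3   3   3   2   3   4   4   4   4   4   3   4   3   4   3   3   3   2   3
  2   2   9  18  10   4   4   3   2   4   3   4   3   5   4   5   5   4   4   3   3   3   3   3   2
  3  18  48  59  43  19   5   4   5   4   4   4   4   5   5   5   4   4   4   4   3   5   4   4   3
 17  54  75  74  66  52  29   9   5   5   4   6   6   5   5   6   5   5   4   4   5   4   4   4   3
440.0 20.079545454545453 16.313636363636363
445.0 19.91685393258427 16.474157303370788
```

The timer hasn't moved: the only differences nearby are the moved tool and the arm outside the mat. Handing in.

```bash
python3 -c "
from rig import *
print(finish_job())"
```

```text
the job is handed in; nothing more can be done
None
```

The job is handed in at about 39.5 s of the 72 s: the cover is open to about 1.9 rad, the pry tool lies flat on the mat, and the relay stands upright in the parts tray. The tip box and timer have not moved, but I did not check the power unit again after pulling the relay, and no verdict was returned.

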